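# Index the banding wheel

## Task

On the banding wheel, push the red lever round with your fingertips until the white line along it stands over the middle of the yellow clip on the scale, and leave it there. Then press the blue lock pin beside the wheel all the way down. The bowl must stay standing in the middle of the wheel, the yellow clip must stay where it is, and everything else on the table is to be left alone.

Things in the scene. Friction and masses are not known exactly. Their poses are not given: they have to be found in the camera images.
- wheel_base: Dark steel foot of the banding wheel, a disc of 118 mm radius, 30 mm high, fixed to the table; origin under its centre, on the wheel's vertical axis; x points to the middle of the white scale (ticks every 0.1 rad, -1.1 to 1.1), z up. At 1.75 rad anticlockwise from x a lug 44 mm wide, 30 mm high, reaching 165 mm from the axis, carries the lock pin.
- wheel_axis (a point): Point on the wheel's vertical axis at the top of the aluminium wheel head (head: 85 mm radius, top 46 mm above the table).
- wheel_lever (a joint): Angle of the wheel head and its red lever about the vertical axis, rad, anticlockwise from above is positive; 0 when the lever lies along the foot's x axis, stops at -1.15 and 1.15. It starts clockwise of the clip, by 0.35 to 1.75 rad. Friction (about 0.2 N m, so 1.4 N at the knob) holds it wherever it is left.
- lever_line (a point): Point on the white line along the lever's top, 114 mm from the axis, 44 mm above the table. The lever is a flat red bar 8 mm wide and 8 mm thick (36 to 44 mm above the table) that passes over the scale and over the clip.
- lever_knob (a point): Centre of the top of the upright red knob at the lever's outer end: a post 15 mm in diameter, 145 mm from the axis, standing from 36 to 95 mm above the table. Push on its side.
- clip_mid (a point): Middle of the top of the yellow clip, 114 mm from the axis, 34 mm above the table. The clip is 22 mm wide along the arc and reaches from 104 to 126 mm from the axis; it sits stiffly on the scale's rim and the lever passes 2 mm above it.
- lock_pin (a joint): How far the lock pin has been pressed down, m: 0 up (as at the start), 0.010 fully down. It moves against about 4 N of friction and stays where it is left (no spring).
- pin_top (a point): Centre of the top of the blue lock pin, a round button 24 mm in diameter standing upright on the lug, 142 mm from the wheel's axis; its top is 64 mm above the table when up and 54 mm when fully down.
- bowl: A loose pink bisque bowl, 110 mm across and 50 mm high, standing in the middle of the wheel head and turning with it; origin at the centre of its underside.
- cup_a: Pink bisque cup, 72 mm across, 85 mm high; origin under its centre. Bystander.
- cup_b: Pale cup, 72 mm across, 85 mm high; origin under its centre. Bystander.
- glaze_jar: Closed glaze jar with a blue cap, 64 mm across, 85 mm high; origin under its centre. Bystander.
- scraper: Blue-handled scraper lying flat, 170 mm long along its x axis. Bystander.
- brush: Brush with a pale wooden handle lying flat, 190 mm long along its x axis. Bystander.
- rib: Wooden throwing rib lying flat, 100 x 55 x 12 mm; origin under its centre. Bystander.
There are look-alikes about, which are no part of the job. What is shaped like the bowl but orange or purple is not meant.

How it is judged:
By the outcome, as a careful person would: the job done as asked, in the order asked, and still so for the second after the job is handed in, with the robot touching nothing.
It also fails if it takes over 51 s, if anything falls off the work surface, if the arm or the gripper's body presses on something with over 40 N, if the wrist force passes 120 N, or if a joint passes its speed limit or range.

## Robot

A 7-joint arm with a two-finger parallel gripper is mounted at the origin on the work surface. World frame = base frame: x ahead of the robot, y to its left, z up, the work surface at z = 0. Lengths are in m, angles in rad, forces in N, time in s.
With the tool pointing down it reaches from about 0.35 to 0.9 m from the base axis. Payload 8.1 kg.
Tool frame: the origin (TCP) lies midway between the tips of the shut fingers; the grasp point (between the pads) lies 19 mm behind it (env.hold_point_z is the distance from the TCP to the grasp point, in m); z points along the fingers, y is the line along which they close (so a half turn about z gives the same grasp; the last joint's range is limited). The gripper opens to 85 mm and grips with 20 to 120 N. Pads are 22 mm wide; open, the fingers measure 114 mm over their backs; the gripper's body (76 mm by 85 mm) begins 54 mm behind the grasp point. The pads swing forward as they close: fully open they stand 13 mm farther back than shut.
Start: joints at [1.07, 0.434, 0.025, 1.573, -0.012, 1.134, -0.075], TCP at [0.242, -0.576, 0.231] pointing down, gripper open.
Joint ranges: [-2.62, 2.62], [-0.44, 2.09], [-1.27, 1.32], [0.08, 2.57], [-1.32, 4.46], [0.12, 2], [-2.74, 2.74]. Speed limits (rad/s): [2.22, 2.22, 3.01, 3.01, 3.14, 3.14, 3.14].

## Interface

Orientations are given as a unit quaternion [w, x, y, z].
In Python, from station import telemetry, viewer, env gives the robot as it stands. The module is installed in compiled form; this text tells all that it offers.
- The arm moves only by the shell command python3 -m handwheel 'ROWS' [OPENING] [FORCE]. ROWS is JSON, a list of rows, each an object with "linear": the shift along the world's x, y, z in units of 25 mm (1.0 is 25 mm), a list of three; "yaw": the turn about the world's z in units of 10 degrees (1.0 is 10 degrees). In form: [{"linear": [dx, dy, dz], "yaw": yaw}, ...]. A call has exactly 8 rows; each row shifts and turns the commanded pose from where the row before left it; what a row does not reach is not made up. A row lasts 1/8 s, in which the tool goes at most 62.5 mm and 10.7 degrees, less where a joint would pass 70% of its speed; a pose out of reach is approached as far as the arm can. A call is refused whole if a number of a shift passes 1 or a number of a turn 1, either way. A call with a gripper value outside its range is refused whole. OPENING is the finger opening in mm, from 0 to 85.4, set as the call begins (- or left out, the last holds). The fingers move at their own pace and stop on an object; FORCE is the grip in N (left out, the last holds). Time passes only in rows, so rows that do not move let the fingers close, or fill a call up. It gives the time, the measured TCP pose, the force, the opening and the grip force at its end, in the units of the state.
- telemetry.get_state(): the state, without advancing time (a new reading comes with each control period).
- viewer.grab_frame(name): name is "scene" or "top"; returns (picture, depth): 400x640x3 uint8, red, green, blue; 400x640 float32, m along the optical axis (not along the pixel's ray), 0 where there is no reading.
- viewer.calibration(name): a dict with "fx", "fy", "cx", "cy" (pixels), "T" (4x4, takes a point from camera to world coordinates). Camera axes: x right, y down, z forward; pixel columns grow to the right and rows downward; lengths in m; the calibration is good to about 2 mm. A picture is of the moment at which its call begins. calibration takes no time and is no camera call.
- env.sign_off(): hands the job in; it is judged then, once.
The state is a dict: "t": time; "joints": joint angles; "qvel": joint speeds; "effort": joint torques, N m; "tool_pos": TCP position; "eef_rot": TCP orientation; "force": force on the tool from outside, world axes, zero at the start; "torque": the same for the moment, N m; "opening": finger opening in m; "grip_force": force on a finger pad.
Only numpy, scipy, OpenCV 4.12 (cv2) and the standard library are available. Lean on these libraries where they do the work, as an engineer would, in place of code of your own. Each camera call takes 0.05 s, during which the arm holds its last target. There are 200 camera calls.

## Working session

There is one attempt and no reset: what is moved stays moved. The work goes in short steps, Python scripts to look and compute and a shell command to move; the robot and the scene stay as the last step left them, time stands still between calls to the robot, and variables do not carry over. Pictures are saved under pics/ and viewed, at most 10 in all, crops included, and the job is handed in when it is done.

```bash
mkdir -p pics
python3 - <<'E'
from station import telemetry, viewer, env
import cv2,numpy as np
for n in("top","scene"):
    p,d=viewer.grab_frame(n); np.savez(f"{n}0.npz",p=p,d=d)
    cv2.imwrite(f"pics/{n}0.png",p[:,:,::-1])
    c=viewer.calibration(n); print(n,c["fx"],c["cx"],c["cy"],np.round(c["T"],3).tolist())
s=telemetry.get_state(); print(s["t"],s["tool_pos"],s["eef_rot"],s["opening"])
E
```

```text
top 366.51793128876125 314.8211484293141 197.95179324786162 [[0.003, -0.992, 0.128, 0.433], [-1.0, -0.005, -0.015, 0.015], [0.015, -0.128, -0.992, 1.203], [0.0, 0.0, 0.0, 1.0]]
scene 399.0607528713938 321.2322990557749 198.16676777046823 [[-0.256, 0.492, -0.832, 1.449], [0.966, 0.152, -0.208, 0.224], [0.024, -0.857, -0.515, 0.65], [0.0, 0.0, 0.0, 1.0]]
0.1 [ 0.24191466 -0.57580301  0.23062598] [-6.63548530e-04  9.80289542e-01  1.97565027e-01 -1.86031228e-04] 0.08546794124038103
```

View pics/top0.png

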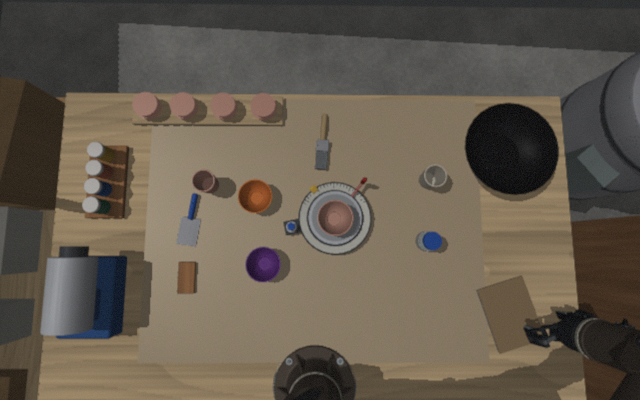

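View pics/scene0.png

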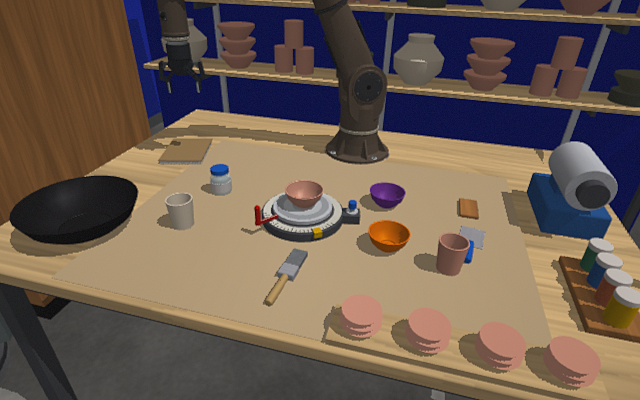

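The top view shows the wheel at (335,218), the red lever with its knob at (362,182), the yellow clip at (314,189) and the blue pin at (291,227). The pink bowl is on the wheel, and the orange (256,196) and purple (263,264) bowls are look-alikes. In the scene view the knob is at (258,215), the clip at (318,233) and the pin at (352,208).

```bash
cat > h.py <<'E'
import cv2,numpy as np
from station import viewer
def ray(n,u,v):
    c=viewer.calibration(n);T=np.array(c["T"])
    return T[:3,3],T[:3,:3]@np.array([(u-c["cx"])/c["fx"],(v-c["cy"])/c["fy"],1])
def onz(n,u,v,z):
    o,d=ray(n,u,v);return o+d*(z-o[2])/d[2]
def cross(u1,v1,u2,v2):
    a,d=ray("top",u1,v1);b,e=ray("scene",u2,v2)
    s=np.linalg.lstsq(np.c_[d,-e],b-a,rcond=None)[0]
    p,q=a+s[0]*d,b+s[1]*e
    return (p+q)/2,np.linalg.norm(p-q)
def proj(n,P):
    c=viewer.calibration(n);T=np.array(c["T"]);q=T[:3,:3].T@(np.array(P)-T[:3,3])
    return q[0]/q[2]*c["fx"]+c["cx"],q[1]/q[2]*c["fy"]+c["cy"]
R={"red":[((0,150,60),(6,255,255)),((174,150,60),(180,255,255))],"yellow":[((20,170,80),(34,255,255))],"blue":[((105,140,60),(122,255,255))]}
def mask(p,col):
    h=cv2.cvtColor(p,cv2.COLOR_RGB2HSV);return sum(cv2.inRange(h,np.array(a),np.array(b)) for a,b in R[col])
def blobs(p,col,box):
    x0,y0,x1,y1=box;m=np.zeros(p.shape[:2],np.uint8);m[y0:y1,x0:x1]=mask(p,col)[y0:y1,x0:x1]
    n,l,s,c=cv2.connectedComponentsWithStats(m)
    return [(c[i].round(2).tolist(),s[i].tolist()) for i in range(1,n) if s[i][4]>3],m
E
python3 - <<'E'
from h import *
B={"top":(275,165,385,265),"scene":(240,180,370,250)}
ims=[]
for n in B:
    f=np.load(n+"0.npz");p,d=f["p"],f["d"]
    for c in R: print(n,c,blobs(p,c,B[n])[0])
    x0,y0,x1,y1=B[n];k=4 if n=="top" else 4
    ims.append(cv2.resize(p[y0:y1,x0:x1,::-1],None,fx=k,fy=k,interpolation=cv2.INTER_CUBIC))
w=max(i.shape[1] for i in ims)
im=np.vstack([cv2.copyMakeBorder(i,0,0,0,w-i.shape[1],cv2.BORDER_CONSTANT) for i in ims])
cv2.imwrite("pics/crop0.png",cv2.resize(im,None,fx=.85,fy=.85)); print(im.shape)
# height points from depth, top
f=np.load("top0.npz");d=f["d"];c=viewer.calibration("top");T=np.array(c["T"])
v,u=np.mgrid[165:265,275:385];z=d[165:265,275:385]
P=np.stack([(u-c["cx"])/c["fx"]*z,(v-c["cy"])/c["fy"]*z,z],-1).reshape(-1,3)@T[:3,:3].T+T[:3,3]
for lo,hi in((.02,.04),(.04,.052),(.08,.11)):
    m=(P[:,2]>lo)&(P[:,2]<hi);Q=P[m];(x,y),r=cv2.minEnclosingCircle(Q[:,:2].astype(np.float32));print(lo,hi,m.sum(),x,y,r,np.median(Q,0))
E
```

```text
top red [([363.44, 180.12], [361, 178, 6, 6, 16])]
top yellow []
top blue [([290.72, 226.0], [288, 223, 6, 7, 32])]
scene red [([260.64, 216.36], [255, 205, 23, 20, 141])]
scene yellow [([317.04, 232.56], [312, 228, 10, 10, 77])]
scene blue [([352.02, 204.08], [349, 200, 7, 10, 60])]
(680, 520, 3)
0.02 0.04 2130 0.5139108896255493 0.0007640269468538463 0.1837710291147232 [ 0.50722854 -0.04164177  0.03096701]
0.04 0.052 1371 0.5031388998031616 -0.022419128566980362 0.18583253026008606 [ 0.5220478  -0.06600618  0.04676451]
0.08 0.11 340 0.5561798214912415 -0.09604710340499878 0.10526175796985626 [ 0.5262131  -0.07233051  0.09249933]
```

View pics/crop0.png

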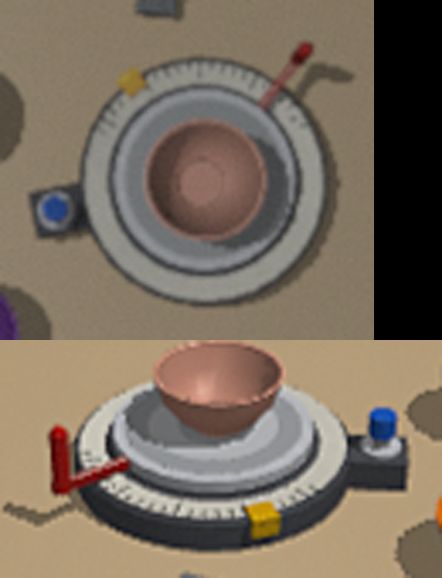

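The crop confirms the red lever and knob, the clip, the blue pin on its lug and the pink bowl on the head. In the top view the pale foot disc stands out clearly, so I'll fit its rim.

```bash
cat >> h.py <<'E'
def lever(p,ax,n="top"):
    pass
E
python3 - <<'E'
from h import *
p=np.load("top0.npz")["p"]; h=cv2.cvtColor(p,cv2.COLOR_RGB2HSV).astype(int)
# radial edge: ring (low sat) against the wooden table (higher sat)
print(h[218,292:305].tolist()); print(h[250:262,335].tolist())
c0=np.array([335,218.]);E=[]
g=cv2.GaussianBlur(cv2.resize(p,None,fx=4,fy=4,interpolation=cv2.INTER_CUBIC),(0,0),2)
lab=g.astype(float).min(2)   # dark rim between ring and table
for a in np.arange(0,2*np.pi,.05):
    rr=np.arange(31,38,.125); q=c0+np.c_[np.cos(a)*rr,np.sin(a)*rr]
    val=np.array([g[int(v*4+1.5),int(u*4+1.5)].sum()/3 for u,v in q])
    k=np.argmin(np.gradient(val)); E.append(onz("top",*q[k],.03)[:2])   # ring->dark rim
E=np.array(E)
m=np.ones(len(E),bool)
for _ in range(6):
    A=np.c_[2*E[m],np.ones(m.sum())];s=np.linalg.lstsq(A,(E[m]**2).sum(1),rcond=None)[0];r=np.sqrt(s[2]+s[:2]@s[:2])
    res=np.abs(np.hypot(*(E-s[:2]).T)-r);m=res<max(.0015,2*np.median(res))
print("foot centre",s[:2],"r",r,m.sum(),len(E),res[m].mean())
ax=s[:2]
# knob
print("knob cross",cross(363.7,178.9+0,257.5,206.5)); 
print("pin cross",cross(290.7,226,352,202),"pin onz",onz("top",290.7,226,.064))
hs=cv2.cvtColor(p,cv2.COLOR_RGB2HSV)
m=cv2.inRange(hs,np.array((18,90,90)),np.array((34,255,255)));m[:180]=0;m[200:]=0;m[:,:305]=0;m[:,325:]=0
n,l,st,c=cv2.connectedComponentsWithStats(m);print(st[1:].tolist(),c[1:].tolist())
for cc in c[1:]:
    P=onz("top",*cc,.034);d=P[:2]-ax;print("clip top",P,np.hypot(*d),np.arctan2(d[1],d[0]))
P=onz("scene",317.0,231.0,.034);d=P[:2]-ax;print("clip scene",P,np.hypot(*d),np.arctan2(d[1],d[0]))
for P in(onz("top",290.7,226,.064),onz("scene",352,202,.064),onz("top",363.7,178.9,.095),onz("scene",257.5,206.5,.095)):
    d=P[:2]-ax;print(P,np.hypot(*d),np.arctan2(d[1],d[0]))
E
```

```text
[[17, 65, 138], [19, 61, 141], [19, 62, 135], [18, 58, 123], [18, 59, 116], [20, 56, 110], [13, 37, 82], [45, 6, 90], [21, 13, 133], [27, 16, 145], [23, 14, 146], [30, 14, 147], [27, 16, 146]]
[[27, 16, 146], [20, 15, 149], [15, 14, 147], [30, 9, 110], [12, 20, 65], [16, 60, 110], [16, 61, 137], [18, 60, 135], [17, 66, 136], [17, 66, 135], [17, 61, 137], [19, 65, 134]]
foot centre [ 0.52090706 -0.06644835] r 0.11218879446041474 116 126 0.0005272113695099045
knob cross (array([ 0.63602423, -0.15112644,  0.09190566]), np.float64(0.002149800129430603))
pin cross (array([0.49194003, 0.07376635, 0.06158081]), np.float64(0.0022252142176381194)) pin onz [0.49200992 0.0725473  0.064     ]
[[309, 184, 9, 9, 52]] [[313.1923076923077, 188.32692307692307]]
clip top [0.6151982  0.00291354 0.034     ] 0.11705507717085169 0.6342304301657768
clip scene [0.61846219 0.00738106 0.034     ] 0.12234289284556424 0.6478368994637262
[0.49200992 0.0725473  0.064     ] 0.14196773233934723 1.7757760246958039
[0.4956026  0.07545979 0.064     ] 0.14414658106525713 1.7472574606007123
[ 0.63581395 -0.15169827  0.095     ] 0.1430773964049019 -0.6382997297885676
[ 0.64051615 -0.14791183  0.095     ] 0.1447156952115628 -0.5979154599189532
```

```bash
python3 -m handwheel '[{"linear":[0.9,1,0],"yaw":-0.4},{"linear":[0.9,1,0],"yaw":-0.4},{"linear":[0.9,1,0],"yaw":-0.4},{"linear":[0.9,1,0],"yaw":-0.4},{"linear":[0.9,1,0],"yaw":-0.4},{"linear":[0.9,1,0],"yaw":-0.4},{"linear":[0.9,1,0],"yaw":-0.4},{"linear":[0.9,1,0],"yaw":-0.4}]' 40
python3 -m handwheel '[{"linear":[0.9,0.9,0],"yaw":-0.4},{"linear":[0.9,0.9,0],"yaw":-0.4},{"linear":[0.9,0.9,0],"yaw":-0.4},{"linear":[0.9,0.9,0],"yaw":-0.4},{"linear":[0.9,0.9,0],"yaw":-0.4},{"linear":[0.9,0.9,0],"yaw":-0.4},{"linear":[0.9,0.9,0],"yaw":-0.4},{"linear":[0,0,0],"yaw":0}]'
```

```text
t: 1.1
tool_pos: [0.4226, -0.3752, 0.231]
eef_rot: [-0.0, 0.997, -0.081, -0.0]
force: [0.5, 0.1, 0.9]
opening: 0.04
grip_force: 0.0
t: 2.1
tool_pos: [0.5812, -0.2154, 0.2306]
eef_rot: [-0.001, 0.948, -0.317, -0.0]
force: [-0.4, 0.5, -0.1]
opening: 0.0399
grip_force: 0.0
```

```bash
python3 -m handwheel '[{"linear":[0.75,0.87,0],"yaw":0},{"linear":[0.75,0.87,0],"yaw":0},{"linear":[0.76,0.86,0],"yaw":0},{"linear":[0,0,-1],"yaw":0},{"linear":[0,0,-1],"yaw":0},{"linear":[0,0,-1],"yaw":0},{"linear":[0,0,-1],"yaw":0},{"linear":[0,0,0],"yaw":0}]'
python3 - <<'E'
from h import *
p,_=viewer.grab_frame("scene");q,_=viewer.grab_frame("top")
a=cv2.resize(p[150:250,210:350,::-1],None,fx=4,fy=4);b=cv2.resize(q[150:250,300:360+80,::-1],None,fx=4,fy=4)[:,:560]
cv2.imwrite("pics/c1.png",cv2.resize(np.vstack([a,b]),None,fx=.75,fy=.75))
E
```

```text
t: 3.1
tool_pos: [0.634, -0.1543, 0.1293]
eef_rot: [0.001, 0.948, -0.319, -0.002]
force: [-0.7, -0.2, 0.6]
opening: 0.0401
grip_force: 0.0
```

View pics/c1.png

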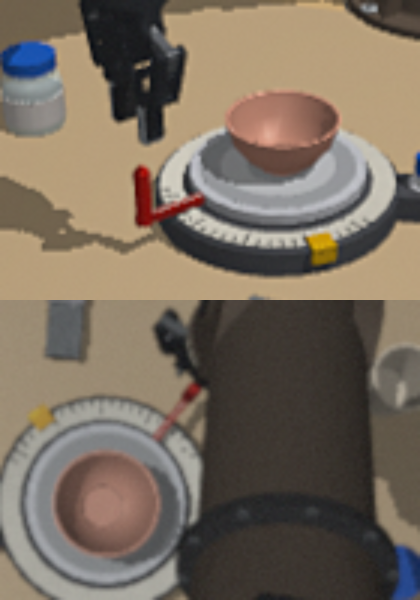

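The fingers straddle the red knob from above: fingertips at about crop (136,125), knob top at (143,170). I'll go down, and compute the arc rows.

```bash
python3 -m handwheel '[{"linear":[0.1,0.1,-0.7],"yaw":0},{"linear":[0.05,0.1,-0.7],"yaw":0},{"linear":[0,0,-0.7],"yaw":0},{"linear":[0,0,-0.6],"yaw":0},{"linear":[0,0,0],"yaw":0},{"linear":[0,0,0],"yaw":0},{"linear":[0,0,0],"yaw":0},{"linear":[0,0,0],"yaw":0}]'
python3 -c "
import numpy as np
a=-.635+.075*np.arange(17);P=.145*np.c_[np.cos(a),np.sin(a)]/.025
print(np.diff(P,axis=0).round(2).tolist(), .075*18/np.pi)"
```

```text
t: 4.2
tool_pos: [0.6402, -0.1488, 0.0645]
eef_rot: [-0.0, 0.948, -0.319, 0.001]
force: [-0.6, 0.7, -1.2]
opening: 0.0399
grip_force: 0.0
[[0.24, 0.36], [0.22, 0.38], [0.19, 0.39], [0.16, 0.41], [0.13, 0.42], [0.1, 0.42], [0.06, 0.43], [0.03, 0.43], [-0.0, 0.43], [-0.03, 0.43], [-0.07, 0.43], [-0.1, 0.42], [-0.13, 0.42], [-0.16, 0.4], [-0.19, 0.39], [-0.22, 0.38]] 0.4297183463481174
```

```bash
python3 -m handwheel '[{"linear":[0.24,0.36,0],"yaw":0.43},{"linear":[0.22,0.38,0],"yaw":0.43},{"linear":[0.19,0.39,0],"yaw":0.43},{"linear":[0.16,0.41,0],"yaw":0.43},{"linear":[0.13,0.42,0],"yaw":0.43},{"linear":[0.1,0.42,0],"yaw":0.43},{"linear":[0.06,0.43,0],"yaw":0.43},{"linear":[0.03,0.43,0],"yaw":0.43}]'
python3 -m handwheel '[{"linear":[0,0.43,0],"yaw":0.43},{"linear":[-0.03,0.43,0],"yaw":0.43},{"linear":[-0.07,0.43,0],"yaw":0.43},{"linear":[-0.1,0.42,0],"yaw":0.43},{"linear":[-0.13,0.42,0],"yaw":0.43},{"linear":[-0.16,0.4,0],"yaw":0.43},{"linear":[0,0,0],"yaw":0},{"linear":[0,0,0],"yaw":0}]'
python3 - <<'E'
from h import *
p,_=viewer.grab_frame("scene");q,_=viewer.grab_frame("top")
np.savez("m1.npz",p=p,q=q)
for n,i,B in(("scene",p,(240,180,370,255)),("top",q,(275,165,385,265))): print(n,blobs(i,"red",B)[0],blobs(i,"yellow",B)[0])
a=cv2.resize(p[170:250,240:370,::-1],None,fx=4,fy=4,interpolation=cv2.INTER_CUBIC);b=cv2.resize(q[160:230,270:400,::-1],None,fx=4,fy=4)
cv2.imwrite("pics/c2.png",np.vstack([a,b])[:600])
E
```

```text
t: 5.2
tool_pos: [0.668, -0.0682, 0.0641]
eef_rot: [0.0, 1.0, -0.024, -0.0]
force: [-1.3, -1.8, 0.6]
opening: 0.0398
grip_force: 0.7
t: 6.2
tool_pos: [0.6562, -0.005, 0.0641]
eef_rot: [0.0, 0.98, 0.198, 0.0]
force: [-0.2, 0.1, -0.3]
opening: 0.0403
grip_force: 0.0
scene [([304.83, 229.24], [302, 219, 6, 21, 107])] [([316.96, 232.78], [312, 228, 10, 10, 73])]
top [] []
```

View pics/c2.png

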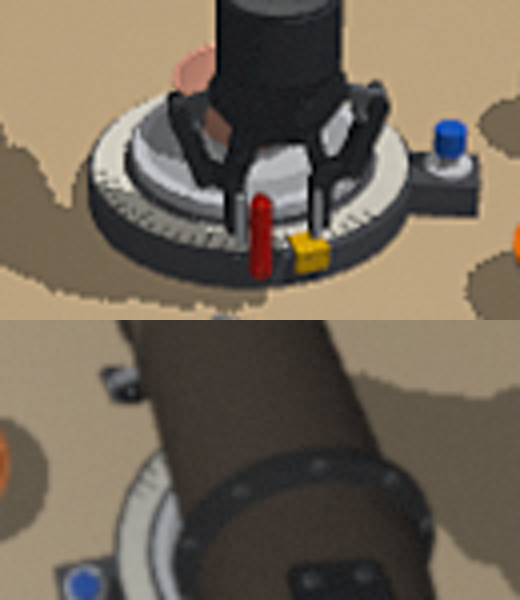

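The scene view shows the knob at (305,229) against the left (trailing) finger, with the yellow clip just right of it at (317,233). The bowl is still standing.

Run:
```python
from h import *
ax=np.array([.5209,-.06645]);b=np.array([.004,.0033])
def ang(P,a): d=P[:2]-a;return np.hypot(*d).round(4),np.arctan2(d[1],d[0]).round(4)
# knob start/now: mask top row ~219 -> top-centre about 1.7px lower
for lab,u,v,z in(("knob start",257.5,206.8,.095),("knob now",304.9,220.7,.095)):
    print(lab,ang(onz("scene",u,v,z),ax+b))
# clip top face: bright yellow part in scene
f=np.load("m1.npz")["p"];h=cv2.cvtColor(f,cv2.COLOR_RGB2HSV);_,m=blobs(f,"yellow",(305,225,330,245))
for r in range(227,240): print(r,[int(h[r,c,2]) if m[r,c] else 0 for c in range(310,324)])
for v in(230.5,231.5): print(ang(onz("scene",316.8,v,.034),ax+b))
```

```text
knob start (np.float64(0.1441), np.float64(-0.6239))
knob now (np.float64(0.1516), np.float64(0.3487))
227 [0, 0, 0, 0, 0, 0, 0, 0, 0, 0, 0, 0, 0, 0]
228 [0, 0, 0, 0, 0, 0, 196, 86, 0, 0, 0, 0, 0, 0]
229 [0, 0, 149, 214, 208, 209, 197, 136, 0, 0, 0, 0, 0, 0]
230 [0, 0, 0, 203, 210, 206, 210, 208, 189, 203, 214, 162, 0, 0]
231 [0, 0, 0, 152, 215, 216, 210, 220, 214, 219, 214, 199, 0, 0]
232 [0, 0, 0, 99, 196, 222, 205, 214, 189, 173, 161, 150, 0, 0]
233 [0, 0, 0, 0, 125, 166, 151, 135, 134, 135, 133, 113, 0, 0]
234 [0, 0, 0, 0, 101, 140, 118, 116, 142, 141, 144, 139, 0, 0]
235 [0, 0, 0, 0, 113, 145, 143, 142, 143, 144, 149, 141, 0, 0]
236 [0, 0, 0, 0, 123, 149, 145, 148, 146, 138, 135, 126, 0, 0]
237 [0, 0, 0, 0, 117, 139, 135, 131, 124, 94, 0, 0, 0, 0]
238 [0, 0, 0, 0, 0, 0, 0, 0, 0, 0, 0, 0, 0, 0]
239 [0, 0, 0, 0, 0, 0, 0, 0, 0, 0, 0, 0, 0, 0]
(np.float64(0.1149), np.float64(0.6489))
(np.float64(0.1191), np.float64(0.6348))
```

```bash
python3 -m handwheel '[{"linear":[-0.125,0.26,0],"yaw":0.29},{"linear":[-0.14,0.255,0],"yaw":0.29},{"linear":[-0.15,0.25,0],"yaw":0.29},{"linear":[-0.16,0.24,0],"yaw":0.29},{"linear":[-0.175,0.23,0],"yaw":0.29},{"linear":[0,0,0],"yaw":0},{"linear":[0,0,0],"yaw":0},{"linear":[0,0,0],"yaw":0}]'
python3 -m handwheel '[{"linear":[0.12,-0.16,0],"yaw":0},{"linear":[0,0,0],"yaw":0},{"linear":[0,0,0.8],"yaw":0},{"linear":[0,0,0.8],"yaw":0},{"linear":[0,0,1],"yaw":0},{"linear":[0,1,0.4],"yaw":0},{"linear":[0,1,0],"yaw":0},{"linear":[0,1,0],"yaw":0}]'
python3 -m handwheel '[{"linear":[0,1,0],"yaw":0},{"linear":[0,1,0],"yaw":0},{"linear":[0,1,0],"yaw":0},{"linear":[0,1,0],"yaw":0},{"linear":[0,1,0],"yaw":0},{"linear":[0,0,0],"yaw":0},{"linear":[0,0,0],"yaw":0},{"linear":[0,0,0],"yaw":0}]'
cat >> h.py <<'E'
def look(tag):
    p,_=viewer.grab_frame("scene");q,_=viewer.grab_frame("top");np.savez(tag+".npz",p=p,q=q)
    for n,i,B in(("scene",p,(240,180,370,255)),("top",q,(275,165,385,265))): print(n,blobs(i,"red",B)[0],blobs(i,"yellow",B)[0])
    a=cv2.resize(p[200:250,280:350,::-1],None,fx=7,fy=7,interpolation=cv2.INTER_CUBIC);b=cv2.resize(q[170:205,285:355,::-1],None,fx=7,fy=7,interpolation=cv2.INTER_CUBIC)
    cv2.imwrite(f"pics/{tag}.png",np.vstack([a,b]))
E
python3 -c "
from h import *
look('c3')"
```

```text
t: 7.3
tool_pos: [0.6372, 0.0263, 0.0638]
eef_rot: [-0.0, 0.947, 0.321, 0.0]
force: [0.2, 0.1, -0.5]
opening: 0.0398
grip_force: 0.0
t: 8.3
tool_pos: [0.6398, 0.1002, 0.1397]
eef_rot: [-0.0, 0.947, 0.322, 0.0]
force: [0.1, 0.2, -1.6]
opening: 0.0402
grip_force: 0.0
t: 9.3
tool_pos: [0.6404, 0.2212, 0.1388]
eef_rot: [0.0, 0.947, 0.321, -0.0]
force: [0.8, 0.2, -0.4]
opening: 0.0401
grip_force: 0.0
scene [([318.02, 227.44], [311, 217, 11, 22, 126])] [([313.93, 233.27], [312, 229, 4, 9, 15])]
top [([309.38, 178.38], [308, 176, 3, 6, 13])] []
```

View pics/c3.png

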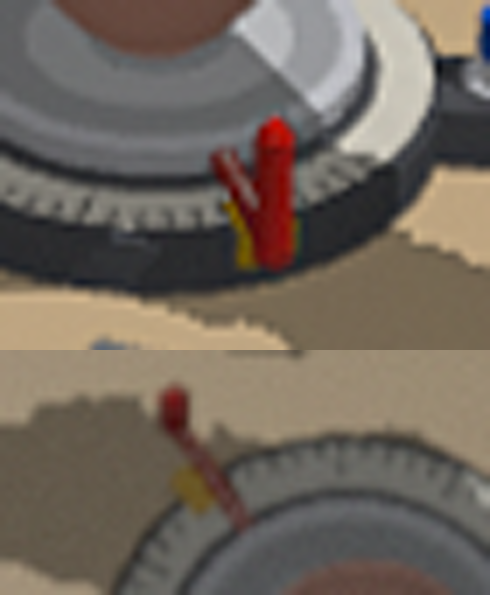

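In the top view (lower crop) the lever lies just clockwise of the clip: bar at crop (210,470), clip at (193,489). It needs a little more anticlockwise. The bowl is still in the middle. I'll measure both angles along the arc.

```bash
cat >> h.py <<'E'
AX=np.array([.5209,-.06645]);OFF={"top":np.zeros(2),"scene":np.array([.004,.0033])}
def arcang(p,n,col,z,rs,a0,a1,ax=None):
    ax=AX+OFF[n] if ax is None else ax
    p=p.astype(np.float32);R_,G,B=p[...,0],p[...,1],p[...,2]
    I=(R_-(G+B)/2)/(R_+G+B+1) if col=="red" else (np.minimum(R_,G)-B)/(R_+G+B+1)
    A=np.arange(a0,a1,.005);out=[]
    for r in rs:
        uv=np.array([proj(n,[ax[0]+r*np.cos(a),ax[1]+r*np.sin(a),z]) for a in A],np.float32)
        s=cv2.remap(I,uv[:,:1].copy(),uv[:,1:].copy(),cv2.INTER_LINEAR)[:,0]
        s=s-np.median(s);s[s<.35*s.max()]=0
        k=np.argmax(s);w=abs(A-A[k])<.16;out.append((s*A*w).sum()/(s*w).sum())
    return np.round(out,3)
E
python3 - <<'E'
from h import *
t=np.load("top0.npz")["p"];s=np.load("scene0.npz")["p"];m=np.load("c3.npz")
rc=[.107,.111,.115,.119,.123]
print("clip top",arcang(t,"top","yellow",.034,rc,.3,1.0))
print("clip scene",arcang(s,"scene","yellow",.034,rc,.3,1.0))
rl=[.092,.098,.104,.110,.116,.122,.128]
print("lever top0",arcang(t,"top","red",.044,rl,-.9,-.3))
print("lever top",arcang(m["q"],"top","red",.044,rl,.3,.9))
print("lever scene",arcang(m["p"],"scene","red",.044,rl[:4],.3,.9))
E
```

```text
clip top [0.635 0.634 0.637 0.638 0.642]
clip scene [0.651 0.651 0.647 0.636 0.652]
lever top0 [-0.66  -0.654 -0.657 -0.656 -0.657 -0.653 -0.657]Traceback (most recent call last):
  File "<stdin>", line 8, in <module>
  File "h.py", line 37, in arcang
    uv=np.array([proj(n,[ax[0]+r*np.cos(a),ax[1]+r*np.sin(a),z]) for a in A],np.float32)
                 ~~~~^^^^^^^^^^^^^^^^^^^^^^^^^^^^^^^^^^^^^^^^^^^
  File "h.py", line 14, in proj
    c=viewer.calibration(n);T=np.array(c["T"]);q=T[:3,:3].T@(np.array(P)-T[:3,3])
ValueError: time passes only in moves, steps and waits
```

```bash
sed -i 's/viewer.calibration(n)/CAL[n]/; s/^from station import viewer/from station import viewer\nCAL={k:viewer.calibration(k) for k in ("top","scene")}/' h.py
cat > meas.py <<'E'
from h import *
import sys
m=np.load(sys.argv[1]+".npz")
rl=[.092,.098,.104,.110,.116,.122,.128]
print("lever top",arcang(m["q"],"top","red",.044,rl,.3,.9))
print("lever scene",arcang(m["p"],"scene","red",.044,rl[:4],.3,.9))
E
python3 meas.py c3
```

```text
lever top [0.595 0.594 0.625 0.64  0.648 0.644 0.594]
lever scene [0.819 0.781 0.737 0.65 ]
```

```bash
sed -i 's|I=(R_-(G+B)/2)/(R_+G+B+1)|I=np.maximum(R_-G-1.5*abs(G-B),0)/(R_+G+B+1)|' h.py
python3 meas.py c3
python3 - <<'E'
from h import *
t=np.load("top0.npz")["p"];s=np.load("scene0.npz")["p"]
rl=[.092,.098,.104,.110,.116,.122,.128]
print(arcang(t,"top","red",.044,rl,-.9,-.3),arcang(s,"scene","red",.044,rl,-.9,-.3))
E
```

```text
lever top [0.597 0.592 0.587 0.587 0.583 0.592 0.593]
lever scene [0.82  0.782 0.736 0.649]
[-0.663 -0.656 -0.659 -0.657 -0.655 -0.654 -0.658] [-0.607 -0.608 -0.619 -0.607 -0.619 -0.615 -0.86 ]
```

```bash
python3 -m handwheel '[{"linear":[0,-1,0],"yaw":0},{"linear":[0,-1,0],"yaw":0},{"linear":[0,-1,0],"yaw":0},{"linear":[0,-1,0],"yaw":0},{"linear":[0,-1,0],"yaw":0},{"linear":[0,-1,0],"yaw":0},{"linear":[0,-1,0],"yaw":0},{"linear":[0,-0.95,0],"yaw":0}]'
python3 -m handwheel '[{"linear":[0,0,0],"yaw":0},{"linear":[0,0,-0.6],"yaw":0},{"linear":[0,0,-0.6],"yaw":0},{"linear":[0,0,-0.6],"yaw":0},{"linear":[0,0,-0.6],"yaw":0},{"linear":[0,0,-0.6],"yaw":0},{"linear":[0,0,0],"yaw":0},{"linear":[0,0,0],"yaw":0}]'
```

```text
t: 10.4
tool_pos: [0.6397, 0.0204, 0.1389]
eef_rot: [0.001, 0.947, 0.32, -0.0]
force: [-0.8, -0.3, -1.0]
opening: 0.04
grip_force: 0.0
t: 11.4
tool_pos: [0.6404, 0.0238, 0.0641]
eef_rot: [0.0, 0.947, 0.321, 0.0]
force: [-0.3, -0.4, 0.5]
opening: 0.0401
grip_force: 0.0
```

```bash
python3 -m handwheel '[{"linear":[-0.1,0.11,0],"yaw":0.1},{"linear":[-0.1,0.1,0],"yaw":0.1},{"linear":[-0.11,0.11,0],"yaw":0.07},{"linear":[0,0,0],"yaw":0},{"linear":[0,0,0],"yaw":0},{"linear":[0,0,0],"yaw":0},{"linear":[0,0,0],"yaw":0},{"linear":[0,0,0],"yaw":0}]'
python3 -m handwheel '[{"linear":[0.13,-0.16,0],"yaw":0},{"linear":[0,0,0],"yaw":0},{"linear":[0,0,0.8],"yaw":0},{"linear":[0,0,0.8],"yaw":0},{"linear":[0,0,1],"yaw":0},{"linear":[0,1,0.4],"yaw":0},{"linear":[0,1,0],"yaw":0},{"linear":[0,1,0],"yaw":0}]'
python3 -m handwheel '[{"linear":[0,1,0],"yaw":0},{"linear":[0,1,0],"yaw":0},{"linear":[0,1,0],"yaw":0},{"linear":[0,1,0],"yaw":0},{"linear":[0,1,0],"yaw":0},{"linear":[0,0,0],"yaw":0},{"linear":[0,0,0],"yaw":0},{"linear":[0,0,0],"yaw":0}]'
python3 -c "
from h import *
look('c4')"; python3 meas.py c4
```

```text
t: 12.4
tool_pos: [0.6323, 0.0316, 0.0638]
eef_rot: [0.0, 0.939, 0.344, -0.0]
force: [0.6, 0.0, -0.4]
opening: 0.0395
grip_force: 0.0
t: 13.4
tool_pos: [0.6351, 0.1052, 0.1387]
eef_rot: [-0.0, 0.939, 0.344, -0.0]
force: [-0.0, -1.2, 0.2]
opening: 0.0398
grip_force: 0.0
t: 14.4
tool_pos: [0.6358, 0.2264, 0.1387]
eef_rot: [0.0, 0.939, 0.343, -0.0]
force: [0.3, -0.2, 0.6]
opening: 0.0398
grip_force: 0.0
scene [([320.03, 227.23], [312, 217, 13, 21, 125])] [([315.0, 233.47], [312, 229, 7, 9, 32])]
top [([308.06, 179.35], [307, 177, 3, 6, 17])] []
lever top [0.629 0.636 0.634 0.636 0.632 0.631 0.636]
lever scene [0.599 0.834 0.808 0.773]
```

View pics/c4.png

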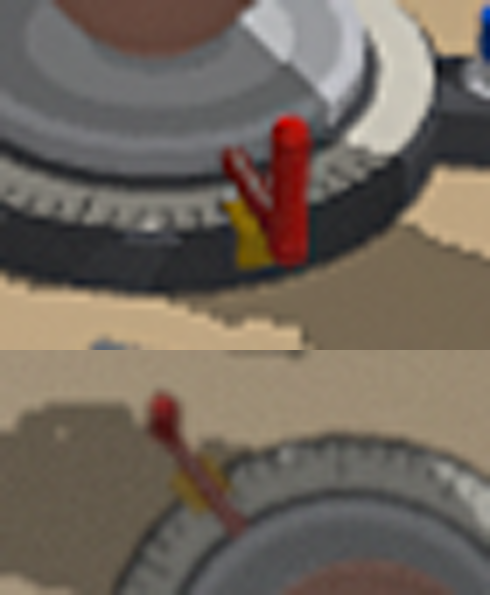

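The lever now crosses the middle of the clip in the top view: bar at crop (205,480), with yellow showing equally on both sides. As a cross-check I'll measure the white line in the scene view at (313,223)–(319,231).

Run:
```python
from h import *
m=np.load("c4.npz")
ax=AX+OFF["scene"]
p=m["p"].astype(int)
for r in range(221,233):
    print(r,[tuple(p[r,c]) if 0 else int(p[r,c,1]) for c in range(308,326)])
for u,v in((313.3,223.3),(316,227),(318.9,231.4)):
    P=onz("scene",u,v,.044)[:2]-ax;print(np.hypot(*P),np.arctan2(P[1],P[0]))
for t in(.62,.65): print([np.round(proj("scene",[*(ax+r*np.array([np.cos(t),np.sin(t)])),.044]),1).tolist() for r in(.09,.114,.13)])
rc=[.107,.111,.115,.119,.123]
print("clip top now",arcang(m["q"],"top","yellow",.034,rc,.3,1.0))
```

```text
221 [107, 105, 103, 87, 55, 79, 65, 94, 102, 100, 71, 10, 13, 15, 16, 15, 43, 69]
222 [99, 100, 99, 67, 26, 75, 85, 58, 95, 87, 64, 12, 18, 19, 24, 24, 66, 115]
223 [101, 96, 96, 69, 0, 60, 102, 46, 56, 43, 32, 16, 20, 17, 12, 30, 87, 131]
224 [88, 78, 76, 61, 12, 24, 62, 76, 48, 41, 35, 11, 17, 18, 10, 38, 95, 131]
225 [41, 36, 41, 39, 28, 11, 31, 78, 92, 36, 59, 14, 13, 16, 15, 38, 88, 118]
226 [57, 61, 72, 75, 87, 73, 4, 59, 107, 50, 57, 9, 19, 19, 11, 42, 92, 103]
227 [103, 105, 114, 111, 136, 123, 25, 30, 68, 78, 41, 9, 19, 19, 14, 55, 113, 123]
228 [127, 127, 117, 93, 119, 114, 71, 13, 34, 76, 73, 9, 19, 12, 14, 51, 99, 101]
229 [112, 126, 114, 60, 76, 102, 96, 36, 11, 31, 57, 11, 17, 20, 19, 28, 45, 37]
230 [81, 129, 121, 83, 72, 99, 97, 68, 28, 12, 18, 17, 18, 17, 17, 26, 41, 43]
231 [80, 121, 120, 111, 87, 84, 103, 102, 72, 6, 15, 24, 21, 21, 14, 21, 37, 43]
232 [55, 73, 65, 45, 39, 61, 93, 102, 95, 24, 12, 19, 19, 13, 16, 23, 41, 43]
0.09398222530625375 0.6286469075948108
0.11240126265864896 0.6357864952836512
0.13339963323404605 0.63590077206515
[[312.5, 222.6], [315.6, 227.5], [317.7, 230.8]]
[[313.5, 222.4], [316.8, 227.2], [319.1, 230.5]]
clip top now [0.658 0.646 0.65  0.652 0.655]
```

Both views agree within about 0.01 rad, with line and clip at about 0.635 in top and 0.65 in scene. Next I'll press the pin with the fingers shut.

```bash
python3 -m handwheel '[{"linear":[-0.71,-0.76,0],"yaw":0},{"linear":[-0.71,-0.76,0],"yaw":0},{"linear":[-0.71,-0.76,0],"yaw":0},{"linear":[-0.71,-0.76,0],"yaw":0},{"linear":[-0.71,-0.76,0],"yaw":0},{"linear":[-0.71,-0.76,0],"yaw":0},{"linear":[-0.71,-0.76,0],"yaw":0},{"linear":[-0.71,-0.76,0],"yaw":0}]' 0 30
python3 -m handwheel '[{"linear":[0,0,-0.6],"yaw":0},{"linear":[0,0,-0.6],"yaw":0},{"linear":[0,0,-0.6],"yaw":0},{"linear":[0,0,-0.4],"yaw":0},{"linear":[0,0,0],"yaw":0},{"linear":[0,0,0],"yaw":0},{"linear":[0,0,0],"yaw":0},{"linear":[0,0,0],"yaw":0}]'
python3 -c "
from h import *
p,_=viewer.grab_frame('scene');cv2.imwrite('pics/c5.png',cv2.resize(p[150:250,270:400,::-1],None,fx=4,fy=4))"
```

```text
t: 15.5
tool_pos: [0.4931, 0.0745, 0.139]
eef_rot: [0.0, 0.939, 0.343, 0.0]
force: [0.7, 0.2, -0.4]
opening: 0.0
grip_force: 0.0
t: 16.5
tool_pos: [0.4939, 0.0757, 0.0842]
eef_rot: [0.0, 0.939, 0.344, 0.0]
force: [-0.2, -0.3, -0.1]
opening: -0.0004
grip_force: 0.0
```

View pics/c5.png

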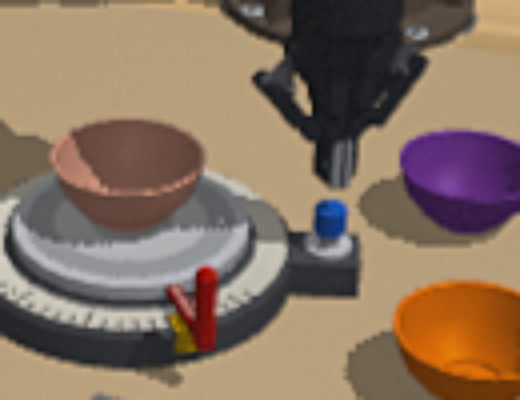

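The shut fingertips hang just above the blue pin: tip at about crop (337,185), pin top at (331,207). I'll press down in steps.

```bash
python3 -m handwheel '[{"linear":[0,-0.08,-0.4],"yaw":0},{"linear":[0,0,-0.3],"yaw":0},{"linear":[0,0,-0.1],"yaw":0},{"linear":[0,0,-0.1],"yaw":0},{"linear":[0,0,-0.1],"yaw":0},{"linear":[0,0,-0.1],"yaw":0},{"linear":[0,0,0],"yaw":0},{"linear":[0,0,0],"yaw":0}]'
python3 -m handwheel '[{"linear":[0,0,-0.05],"yaw":0},{"linear":[0,0,-0.05],"yaw":0},{"linear":[0,0,0],"yaw":0},{"linear":[0,0,0],"yaw":0},{"linear":[0,0,0],"yaw":0},{"linear":[0,0,0],"yaw":0},{"linear":[0,0,0],"yaw":0},{"linear":[0,0,0],"yaw":0}]'
```

```text
t: 17.55
tool_pos: [0.4941, 0.0741, 0.0564]
eef_rot: [-0.0, 0.939, 0.344, 0.001]
force: [-0.5, -0.7, -0.0]
opening: 0.0
grip_force: 0.0
t: 18.55
tool_pos: [0.4941, 0.074, 0.0541]
eef_rot: [-0.0, 0.939, 0.344, 0.001]
force: [1.0, 0.8, 5.4]
opening: 0.0002
grip_force: 2.6
```

```bash
python3 -m handwheel '[{"linear":[0,0,-0.04],"yaw":0},{"linear":[0,0,-0.04],"yaw":0},{"linear":[0,0,0],"yaw":0},{"linear":[0,0,0],"yaw":0},{"linear":[0,0,0],"yaw":0},{"linear":[0,0,0],"yaw":0},{"linear":[0,0,0],"yaw":0},{"linear":[0,0,0],"yaw":0}]'
```

```text
t: 19.55
tool_pos: [0.4943, 0.074, 0.0538]
eef_rot: [0.0, 0.939, 0.344, 0.001]
force: [-7.3, -0.4, 31.6]
opening: -0.0001
grip_force: 15.9
```

The pin has bottomed out: 31.6 N with the tip stopped at 53.8 mm. Next I'll lift, clear out and check.

```bash
python3 -m handwheel '[{"linear":[0,0,0.3],"yaw":0},{"linear":[0,0,0.7],"yaw":0},{"linear":[0,0,1],"yaw":0},{"linear":[0,0,1],"yaw":0},{"linear":[0,0,1],"yaw":0},{"linear":[0,1,0.5],"yaw":0},{"linear":[0,1,0],"yaw":0},{"linear":[0,1,0],"yaw":0}]'
python3 -m handwheel '[{"linear":[0,1,0],"yaw":0},{"linear":[0,1,0],"yaw":0},{"linear":[0,1,0],"yaw":0},{"linear":[0,1,0],"yaw":0},{"linear":[0,1,0],"yaw":0},{"linear":[0,0,0],"yaw":0},{"linear":[0,0,0],"yaw":0},{"linear":[0,0,0],"yaw":0}]'
python3 -c "
from h import *
look('c6')
m=np.load('c6.npz');print(cross(*max(blobs(m['q'],'blue',(275,215,305,240))[0],key=lambda b:b[1][4])[0],*blobs(m['p'],'blue',(340,190,365,220))[0][0][0]),blobs(m['p'],'blue',(340,190,365,220))[0])
cv2.imwrite('pics/c7.png',np.vstack([cv2.resize(m[k][150:260,260:410,::-1],None,fx=2.7,fy=2.7) for k in 'pq']))
"; python3 meas.py c6
```

```text
t: 20.55
tool_pos: [0.4933, 0.149, 0.1642]
eef_rot: [0.0, 0.939, 0.343, -0.0]
force: [0.2, -0.6, -0.3]
opening: -0.0003
grip_force: 0.0
t: 21.55
tool_pos: [0.4938, 0.2723, 0.1641]
eef_rot: [0.0, 0.939, 0.343, -0.0]
force: [0.2, -0.3, -0.6]
opening: 0.0001
grip_force: 0.0
scene [([319.94, 227.24], [312, 217, 12, 21, 120])] [([314.85, 233.32], [312, 229, 7, 9, 34])]
top [([308.06, 179.35], [307, 177, 3, 6, 17])] []
(array([0.49161705, 0.0739894 , 0.04367319]), np.float64(0.0025246115419927983)) [([351.75, 207.3], [348, 203, 8, 9, 56])]
lever top [0.625 0.63  0.631 0.633 0.63  0.627 0.631]
lever scene [0.599 0.834 0.806 0.742]
```

View pics/c7.png

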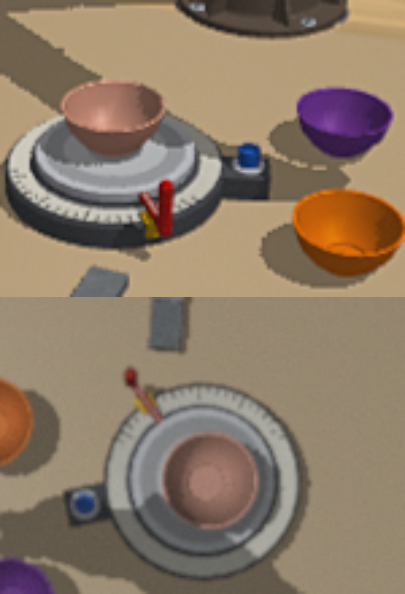

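The final view shows the lever over the clip at (148,405), the pin lowered by about 3 px (roughly 10 mm), and the bowl still in the middle. The clip and bystanders look unmoved.

```bash
python3 -c "
from station import env
print(env.sign_off())"
```

```text
the job is handed in; nothing more can be done
None
```

The job is handed in at about 22 s: the lever's white line stands over the middle of the yellow clip to within about 0.01 rad, the blue pin was then pressed to its stop, and the bowl, the clip and the nearby bystanders looked unmoved in the last view.

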